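Nudge a sconce wall plate onto the fixture's pins

TASK

The brass wall plate of a candle sconce has been left askew on the aluminium holding fixture, one long edge propped up on the fixture's two locating pins. Push it sideways with the fingertips until both its holes drop over the pins and it lies flat on the fixture. Only push it, do not lift it, and leave the jar, ornament, brush and dish near by where they are.

Things in the scene. Friction and masses are not known exactly. Their poses are not given: they have to be found in the camera images.
- fixture: Fixed aluminium bed, 180 (x) x 280 (y) x 12 mm, flat on the table; origin at the centre of its underside, bed's top at z = +12 mm. Two steel locating pins stand on it at x = +35, y = -62 and +62 mm, at first hidden by the plate. A thin dark scribed outline centred on the bed, 112 x 166 mm, marks the plate's home.
- pin0 (a point): Top of the pin at y = -62 mm of the fixture, 9 mm above the bed, 21 mm above the table; axes as the fixture's. Both pins: diameter 10 mm for the first 5 mm of height, then tapering to a 5 mm flat top.
- pin1 (a point): Top of the pin at y = +62 mm of the fixture, 21 mm above the table; axes as the fixture's.
- plate: Loose brass plate, 110 (x) x 164 (y) x 6 mm, about 0.6 kg, with a low round dome (84 mm wide, 6 mm high) on top; origin at the centre of its underside, z up. Two 13 mm through holes at x = +35, y = -62 and +62 mm. Home: origin and axes over the fixture's, underside on the bed, pins 3 mm proud of it. Slides when an edge is pushed with some 3 to 10 N.
- hole0 (a point): Centre, at the top face, of the plate's hole at y = -62 mm; 6 mm above the underside. At first the plate is off its home 14 to 30 mm to the fixture's +y and 4 to 12 mm to its -x, turned up to 0.07 rad, its -x long edge resting on the bed and its +x part on the pin tops (tilt about 0.095 rad).
- hole1 (a point): Centre, at the top face, of the plate's hole at y = +62 mm; 6 mm above the underside.
- jar: Amber glass jar, 52 mm wide, 62 mm tall, standing beyond the fixture's +x side; origin under its centre. Leave alone.
- ornament: White turned plaster ornament, 54 mm wide, 45 mm tall, standing beyond the fixture's +x side; origin under its centre. Leave alone.
- brush: Brush 170 mm long lying on the table beyond the fixture's -y end. Leave alone.
- dish: White ceramic dish, 70 mm wide, 30 mm tall, on the table off the fixture's -y end; origin under its centre. Leave alone.
Things that resemble listed ones, but are neither listed nor needed, are in the scene too. What is meant by the plate is not pink or purple, and is the smaller of those in its own colour.

How it is judged:
At the end, for the whole second after the job is handed in: Both holes are over their pins (each hole's centre within 4 mm of its pin's axis, level), the plate lies flat on the bed (underside within 1.5 mm of it, tilt under 0.02 rad) and at rest (horizontal distance between hole0 and pin0 below 0.004 m and horizontal distance between hole1 and pin1 below 0.004 m and z of plate in the frame of fixture below 0.0135 m and angle between plate's own z axis and vertical below 0.02 rad and linear speed of plate below 0.01 m/s); the robot touches nothing.
It fails at once if the plate is lifted: its centre's underside more than 13 mm above the bed (the pins are 9 mm tall) (z of plate in the frame of fixture above 0.025 m).
It fails at once if the plate is tipped by more than 0.25 rad (angle between plate's own z axis and vertical above 0.25 rad).
It fails at once if the jar, ornament, brush or dish is moved by more than 20 mm or one of them is tipped (distance of any of jar, ornament, brush, dish from where it was at the start of the episode above 0.02 m or angle between any of jar, ornament, dish's own z axis and vertical above 0.5 rad).
It also fails if it takes over 51 s, if anything falls off the work surface, if the arm or the gripper's body presses on something with over 40 N, if the wrist force passes 120 N, or if a joint passes its speed limit or range.

ROBOT

A 6-joint arm with a two-finger parallel gripper is mounted at the origin on the work surface. World frame = base frame: x ahead of the robot, y to its left, z up, the work surface at z = 0. Lengths are in m, angles in rad, forces in N, time in s.
With the tool pointing down it reaches from about 0.375 to 0.975 m from the base axis. Payload 3.8 kg.
Tool frame: the origin (TCP) lies where the fingers leave the gripper's body, on its centre line; the fingertips stand 73 mm ahead of it and the grasp point (between the pads) lies 54 mm ahead of it; z points along the fingers, y is the line along which they close (so a half turn about z gives the same grasp; the last joint's range is limited). The gripper opens to 85 mm and grips with 20 to 120 N. Pads are 22 mm wide; open, the fingers measure 114 mm over their backs; the gripper's body (76 mm by 85 mm) begins 54 mm behind the grasp point. The pads swing forward as they close: fully open they stand 13 mm farther back than shut.
Start: joints at [1.302, 0.264, 1.604, -0, 1.274, -0.037], TCP at [0.155, 0.657, 0.304] pointing down, gripper open.
Joint ranges: [-2.63, 2.63], [-0.94, 2.18], [0.31, 2.57], [-1.31, 4.45], [0, 2.66], [-2.55, 2.55]. Speed limits (rad/s): [2.57, 2.57, 3.14, 3.14, 3.14, 3.14].

INTERFACE

Orientations are given as a rotation vector (axis times angle).
In Python, from workcell import read_state, viewer, bot gives the robot as it stands.
- The arm moves only by the tool jog_arm, never from a script. Its argument "increments" is a list that holds one entry, the list of rows, each a list of 7 numbers: the shift along the tool's x, y, z in units of 30 mm (1.0 is 30 mm), then the turn, a rotation vector about the tool's x, y, z in units of 6 degrees (1.0 is 6 degrees), then the opening, from -1 (shut) to 1 (fully open). A call has exactly 5 rows; each row shifts and turns the commanded pose from where the row before left it, along the tool's axes as they then stand; what a row does not reach is not made up. A row lasts 1/12 s, in which the tool goes at most 41.7 mm and 7.16 degrees, less where a joint would pass 70% of its speed; a pose out of reach is approached as far as the arm can. A call is refused whole if a number of a shift passes 1 or a number of a turn 1, either way. A call with a gripper value outside its range is refused whole. The fingers move at their own pace and stop on an object; "force" is the grip in N (left out, the last holds). Time passes only in rows, so rows that do not move let the fingers close, or fill a call up. It gives the time, the measured TCP pose, the force, the opening and the grip force at its end, in the units of the state.
- read_state(): the state, without advancing time (a new reading comes with each control period).
- viewer.read_camera(name): name is "side" or "top"; returns (picture, depth): 420x560x3 uint8, blue, green, red; 420x560 float32, m along the optical axis (not along the pixel's ray), 0 where there is no reading.
- viewer.camera_params(name): a dict with "fx", "fy", "cx", "cy" (pixels), "k1" (the pictures are not rectified: a ray, as slopes to the right and down, at radius r is drawn at 1 + k1 r^2 times it, then the intrinsics apply), "R" (3x3) and "t" (3): a world point X has camera coordinates R X + t. Camera axes: x right, y down, z forward; pixel columns grow to the right and rows downward; lengths in m; the calibration is good to about 2 mm. A picture is of the moment at which its call begins. camera_params takes no time and is no camera call.
- bot.finish_job(): hands the job in; it is judged then, once.
The state is a dict: "time": time; "q": joint angles; "joint_vel": joint speeds; "joint_torque": joint torques, N m; "tool_pos": TCP position; "tcp_rot": TCP orientation; "wrist_force": force on the tool from outside, world axes, zero at the start; "torque": the same for the moment, N m; "width": opening from 0.0 (shut) to 1.0 (fully open); "grip_force": force on a finger pad.
Only numpy, scipy, OpenCV 4.12 (cv2) and the standard library are available. Lean on these libraries where they do the work, as an engineer would, in place of code of your own. Each camera call takes 0.05 s, during which the arm holds its last target. There are 200 camera calls.

## Working session

There is one attempt and no reset: what is moved stays moved. The work goes in short steps, Python scripts to look and compute and a tool call to move; the robot and the scene stay as the last step left them, time stands still between calls to the robot, and variables do not carry over. Pictures are saved under pics/ and viewed, at most 10 in all, crops included, and the job is handed in when it is done.

Besides the shell and the picture viewer there is one more tool, called by a JSON object that holds its "name" and its "arguments". jog_arm: Moves the arm, as the interface text tells. Its arguments: {"type":"object","properties":{"increments":{"type":"array","items":{"type":"array","items":{"type":"array","items":{"type":"number"}}}},"force":{"type":"number"}},"required":["increments"]}

```bash
mkdir -p pics; ls; python3 - <<'E'
from workcell import read_state, viewer, bot
import cv2,numpy as np
for n in("top","side"):
    p,d=viewer.read_camera(n); cv2.imwrite(f"pics/{n}0.png",p); np.savez(f"pics/{n}0.npz",p=p,d=d)
    c=viewer.camera_params(n); print(n,{k:np.round(v,4).tolist() for k,v in c.items()})
s=read_state(); print(s["time"],s["tool_pos"],s["tcp_rot"],s["width"])
E
```

```text
pics
top {'fx': 428.1971, 'fy': 428.1971, 'cx': 278.496, 'cy': 203.0995, 'k1': 0.0352, 'R': [[-0.0168, -0.9998, 0.009], [-0.9961, 0.016, -0.0868], [0.0867, -0.0105, -0.9962]], 't': [-0.0019, 0.5199, 0.9864]}
side {'fx': 383.3447, 'fy': 383.3447, 'cx': 275.3961, 'cy': 213.0503, 'k1': 0.0203, 'R': [[-0.8328, -0.5536, -0.0057], [-0.4154, 0.6317, -0.6545], [0.3659, -0.5427, -0.756]], 't': [0.4352, 0.2251, 0.6846]}
0.1 [0.15494489 0.65644253 0.30267001] [-0.36330345 -3.12020236  0.00319735] 1.0009541634449277
```

View pics/top0.png

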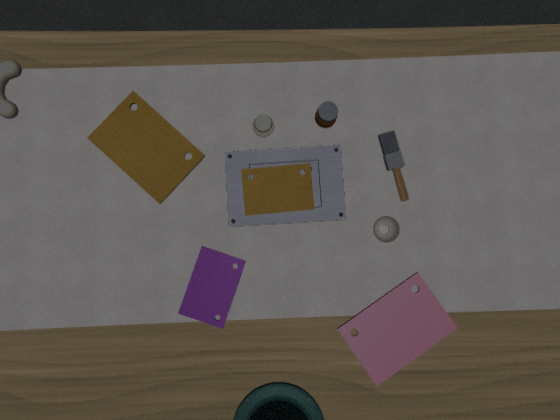

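View pics/side0.png

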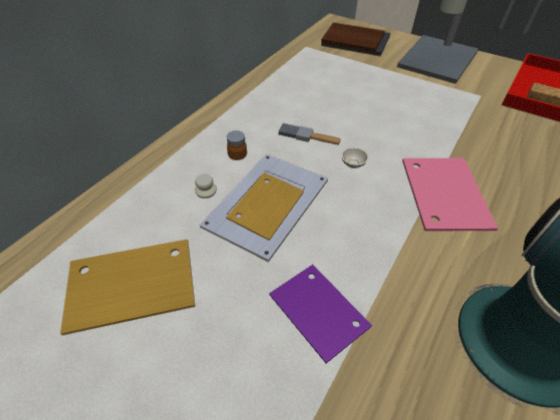

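The two gold candidates in the top view are the large plate at (146,147) and the small one on the fixture at (278,189). The purple (212,287) and pink (397,328) plates are excluded by colour. The smaller gold one on the fixture fits the description, so I'll confirm it in an enlarged crop and measure it.

```bash
cat > h.py <<'E'
import numpy as np,cv2
from workcell import read_state, viewer, bot
def ray(n,uv):
    c=viewer.camera_params(n); k=c["k1"]
    K=np.array([[c["fx"],0,c["cx"]],[0,c["fy"],c["cy"]],[0,0,1.]])
    s=cv2.undistortPoints(np.float64(uv).reshape(-1,1,2),K,np.array([k,0,0,0.]))[:,0]
    R=np.array(c["R"]);t=np.array(c["t"])
    return -R.T@t, np.c_[s,np.ones(len(s))]@R
def cast(n,uv,p0,nrm=(0,0,1)):
    o,d=ray(n,uv); nrm=np.array(nrm)
    return o+d*(((np.array(p0)-o)@nrm)/(d@nrm))[:,None]
def masks(p,roi):
    x0,y0,x1,y1=roi; h=cv2.cvtColor(p,cv2.COLOR_BGR2HSV); r=np.zeros(p.shape[:2],np.uint8); r[y0:y1,x0:x1]=255
    return cv2.inRange(h,(10,120,30),(35,255,255))&r, cv2.inRange(h,(105,18,60),(130,120,255))&r
def big(m): return max(cv2.findContours(m,cv2.RETR_EXTERNAL,cv2.CHAIN_APPROX_NONE)[0],key=cv2.contourArea)
E
python3 - <<'E'
from h import *
p=np.load("pics/top0.npz")["p"]
b,f=masks(p,(215,138,352,235))
hsv=cv2.cvtColor(p,cv2.COLOR_BGR2HSV)
for u,v in[(235,170),(335,180),(280,220),(315,190),(220,200),(278,189),(303,172),(250,177),(210,155)]: print((u,v),hsv[v,u])
o=np.hstack([cv2.resize(p[138:235,215:352],None,fx=5,fy=5,interpolation=2)])
m=cv2.resize(np.maximum(b,f//2)[138:235,215:352],None,fx=2,fy=2)
o[:0]=0
cv2.imwrite("pics/c1.png",o)
for nm,m in(("b",b),("f",f|b)):
    c=big(cv2.morphologyEx(m,cv2.MORPH_CLOSE,np.ones((5,5))));P=cast("top",c[:,0],(0,0,.012))[:,:2]
    print(nm,cv2.contourArea(c),cv2.minAreaRect(np.float32(P)))
E
```

```text
(235, 170) [118  30 103]
(335, 180) [112  27 104]
(280, 220) [112  27 103]
(315, 190) [115  28 102]
(220, 200) [  0   5 112]
(278, 189) [ 19 150  95]
(303, 172) [120  22 105]
(250, 177) [117  26  87]
(210, 155) [165   5 107]
b 3007.0 ((0.5551661849021912, -0.008459337055683136), (0.10928323864936829, 0.1649240255355835), 3.925264596939087)
f 8348.5 ((0.5641018748283386, -0.026004135608673096), (0.17875823378562927, 0.27703359723091125), 2.661223888397217)
```

View pics/c1.png

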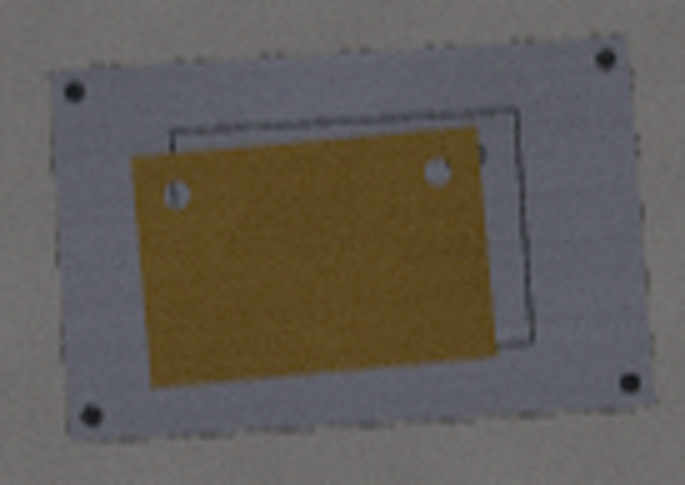

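The crop confirms it: a gold plate on the fixture with holes at crop (177,194) and (437,172). The scribed outline shows up and to the right of it, with a pin just visible at (483,155). Now the accurate poses and the approach.

```bash
cat >> h.py <<'E'
from scipy.spatial.transform import Rotation as Rn
def fixture():
    out=[]
    for n,roi in(("top",(215,138,352,235)),("side",(195,148,335,262))):
        p=np.load(f"pics/{n}0.npz")["p"]; b,f=masks(p,roi)
        c=big(cv2.morphologyEx(b|f,cv2.MORPH_CLOSE,np.ones((5,5))))
        (cx,cy),(w,h),a=cv2.minAreaRect(np.float32(cast(n,c[:,0],(0,0,.012))[:,:2]))
        if w>h: a-=90;w,h=h,w
        out.append((cx,cy,a,w,h))
    return np.array(out)
def plate(n,p,roi,tilt,F):
    """corner rect + holes of the plate, in the fixture frame; F=(x,y,yaw deg)"""
    a=np.radians(F[2]); ex=np.array([np.cos(a),np.sin(a),0]);ey=np.array([-ex[1],ex[0],0]);o=np.array([F[0],F[1],0])
    up=-np.sin(tilt)*ex+np.cos(tilt)*np.array([0,0,1]); p0=o-(.062 if tilt else 0)*ex+[0,0,.018]
    b,_=masks(p,roi); cs,hi=cv2.findContours(b,cv2.RETR_CCOMP,cv2.CHAIN_APPROX_NONE)
    i=max(range(len(cs)),key=lambda k:cv2.contourArea(cs[k]))
    fx=lambda uv:(cast(n,uv,p0,up)-o)@np.c_[ex,ey]
    r=cv2.minAreaRect(np.float32(fx(cs[i][:,0])))
    hs=[fx(cs[k][:,0].mean(0)[None])[0] for k in range(len(cs)) if hi[0][k][3]==i and cv2.contourArea(cs[k])>8]
    return r,np.array(hs)
def plan(target,yaw,N):
    """rows in jog units from the present pose to target, tool down, tool y at heading yaw (deg)"""
    s=read_state(); p=np.array(s["tool_pos"]); R=Rn.from_rotvec(s["tcp_rot"])
    y=np.radians(yaw); ty=np.array([np.cos(y),np.sin(y),0]);z=np.array([0,0,-1.]);T=Rn.from_matrix(np.c_[np.cross(ty,z),ty,z])
    rv=(R.inv()*T).as_rotvec()/N; st=Rn.from_rotvec(rv); d=(np.array(target)-p)/N
    rows=[]
    for _ in range(N): rows.append(np.r_[R.inv().apply(d)/.03,np.degrees(rv)/6]); R=R*st
    print(np.round(rows,2).tolist())
E
python3 - <<'E'
from h import *
F=fixture();print(F.round(4)); F=F.mean(0)[:3]; np.save("F.npy",F)
for n,roi in(("top",(215,138,352,235)),("side",(195,148,335,262))):
    r,h=plate(n,np.load(f"pics/{n}0.npz")["p"],roi,.095,F); print(n,np.round(r[0],4),np.round(r[1],4),r[2]);print(h.round(4))
a=np.radians(F[2]);ex=np.array([np.cos(a),np.sin(a)]);ey=np.array([-ex[1],ex[0]])
t=F[:2]-.008*ex+.135*ey; print(t); plan([t[0],t[1],.13],F[2],25)
E
```

```text
[[ 0.5641 -0.026   2.6612  0.1788  0.277 ]
 [ 0.5617 -0.0231  2.5798  0.1772  0.2765]]
top [-0.0088  0.0166] [0.1069 0.1626] 1.4415572881698608
[[ 0.0244  0.08  ]
 [ 0.0276 -0.044 ]]
side [-0.0107  0.0206] [0.1085 0.1627] 1.9153510332107544
[[ 0.0217  0.0842]
 [ 0.0255 -0.0394]]
[0.54873891 0.10992076]
[[-0.68, -0.59, 0.23, -0.0, 0.0, 0.49], [-0.71, -0.55, 0.23, -0.0, 0.0, 0.49], [-0.74, -0.51, 0.23, -0.0, 0.0, 0.49], [-0.76, -0.48, 0.23, -0.0, 0.0, 0.49], [-0.78, -0.44, 0.23, -0.0, 0.0, 0.49], [-0.81, -0.4, 0.23, -0.0, 0.0, 0.49], [-0.83, -0.35, 0.23, -0.0, 0.0, 0.49], [-0.84, -0.31, 0.23, -0.0, 0.0, 0.49], [-0.86, -0.27, 0.23, -0.0, 0.0, 0.49], [-0.87, -0.22, 0.23, -0.0, 0.0, 0.49], [-0.88, -0.18, 0.23, -0.0, 0.0, 0.49], [-0.89, -0.13, 0.23, -0.0, 0.0, 0.49], [-0.89, -0.08, 0.23, -0.0, 0.0, 0.49], [-0.9, -0.04, 0.23, -0.0, 0.0, 0.49], [-0.9, 0.01, 0.23, -0.0, 0.0, 0.49], [-0.9, 0.06, 0.23, -0.0, 0.0, 0.49], [-0.89, 0.1, 0.23, -0.0, 0.0, 0.49], [-0.89, 0.15, 0.23, -0.0, 0.0, 0.49], [-0.88, 0.19, 0.23, -0.0, 0.0, 0.49], [-0.87, 0.24, 0.23, -0.0, 0.0, 0.49], [-0.85, 0.28, 0.23, -0.0, 0.0, 0.49], [-0.84, 0.33, 0.23, -0.0, 0.0, 0.49], [-0.82, 0.37, 0.23, -0.0, 0.0, 0.49], [-0.8, 0.41, 0.23, -0.0, 0.0, 0.49], [-0.78, 0.45, 0.23, -0.0, 0.0, 0.49]]
```

{"name": "jog_arm", "arguments": {"increments": [[[-0.68,-0.59,0.23,0,0,0.49,0.4],[-0.71,-0.55,0.23,0,0,0.49,0.4],[-0.74,-0.51,0.23,0,0,0.49,0.4],[-0.76,-0.48,0.23,0,0,0.49,0.4],[-0.78,-0.44,0.23,0,0,0.49,0.4]]]}}

```text
time: 0.52
tool_pos: [0.2343, 0.5463, 0.2684]
tcp_rot: [-0.763, -3.048, 0.002]
wrist_force: [0.3, 0.1, 0.4]
width: 0.701
grip_force: 0.0
```

{"name": "jog_arm", "arguments": {"increments": [[[-0.81,-0.4,0.23,0,0,0.49,0.4],[-0.83,-0.35,0.23,0,0,0.49,0.4],[-0.84,-0.31,0.23,0,0,0.49,0.4],[-0.86,-0.27,0.23,0,0,0.49,0.4],[-0.87,-0.22,0.23,0,0,0.49,0.4]]]}}

```text
time: 0.93
tool_pos: [0.3135, 0.437, 0.2341]
tcp_rot: [-1.147, -2.925, 0.001]
wrist_force: [-0.2, -0.4, -1.2]
width: 0.699
grip_force: 0.0
```

{"name": "jog_arm", "arguments": {"increments": [[[-0.88,-0.18,0.23,0,0,0.49,0.4],[-0.89,-0.13,0.23,0,0,0.49,0.4],[-0.89,-0.08,0.23,0,0,0.49,0.4],[-0.9,-0.04,0.23,0,0,0.49,0.4],[-0.9,0.01,0.23,0,0,0.49,0.4]]]}}

```text
time: 1.35
tool_pos: [0.3927, 0.3281, 0.1997]
tcp_rot: [-1.511, -2.754, 0.001]
wrist_force: [-0.7, 0.8, -0.4]
width: 0.698
grip_force: 0.0
```

{"name": "jog_arm", "arguments": {"increments": [[[-0.9,0.06,0.23,0,0,0.49,0.4],[-0.89,0.1,0.23,0,0,0.49,0.4],[-0.89,0.15,0.23,0,0,0.49,0.4],[-0.88,0.19,0.23,0,0,0.49,0.4],[-0.87,0.24,0.23,0,0,0.49,0.4]]]}}

```text
time: 1.77
tool_pos: [0.4726, 0.2192, 0.1652]
tcp_rot: [-1.851, -2.538, 0.001]
wrist_force: [0.7, 0.0, 0.3]
width: 0.702
grip_force: 0.0
```

{"name": "jog_arm", "arguments": {"increments": [[[-0.85,0.28,0.23,0,0,0.49,0.4],[-0.84,0.33,0.23,0,0,0.49,0.4],[-0.82,0.37,0.23,0,0,0.49,0.4],[-0.8,0.41,0.23,0,0,0.49,0.4],[-0.78,0.45,0.23,0,0,0.49,0.4]]]}}

```text
time: 2.18
tool_pos: [0.5524, 0.1105, 0.1306]
tcp_rot: [-2.161, -2.28, 0.001]
wrist_force: [0.5, 0.5, 0.1]
width: 0.702
grip_force: 0.0
```

```bash
python3 - <<'E'
from h import *
F=np.load("F.npy");s=read_state();print(s["time"],s["tool_pos"],s["wrist_force"],s["width"])
plan([.5487,.1099,.100],F[2],5)
p,d=viewer.read_camera("side");cv2.imwrite("pics/s1.png",cv2.resize(p[100:300,150:400],None,fx=3,fy=3))
E
```

```text
2.1833 [0.55235285 0.11047193 0.13063662] [0.48462924 0.48850441 0.10320148] 0.7020939207357506
[[-0.0, -0.02, 0.2, -0.0, 0.0, 0.01], [-0.0, -0.02, 0.2, -0.0, 0.0, 0.01], [-0.0, -0.02, 0.2, -0.0, 0.0, 0.01], [-0.0, -0.02, 0.2, -0.0, 0.0, 0.01], [-0.0, -0.02, 0.2, -0.0, 0.0, 0.01]]
```

View pics/s1.png

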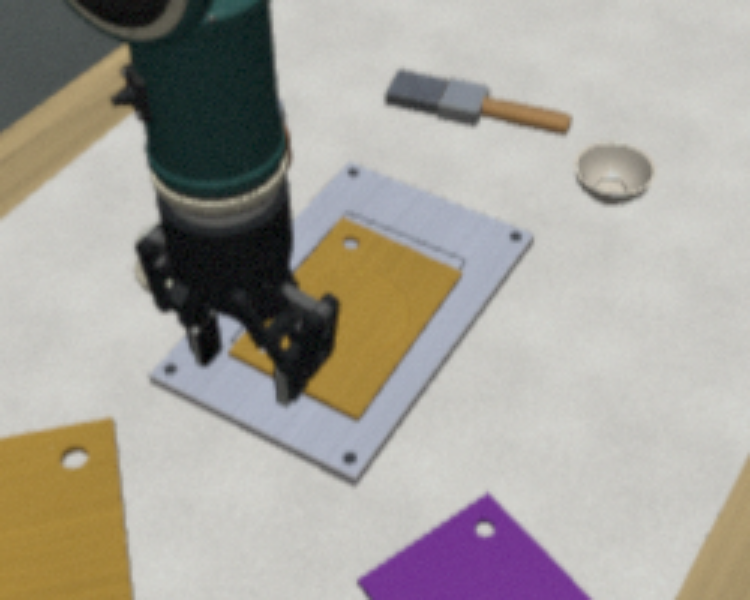

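The crop shows both fingers (205,355) and (288,395) beyond the plate's +y end, above the bed. I'll go down carefully, feeling for the bed.

{"name": "jog_arm", "arguments": {"increments": [[[0,-0.02,0.3,0,0,0.01,0.4],[0,-0.02,0.3,0,0,0.01,0.4],[0,-0.02,0.3,0,0,0.01,0.4],[0,-0.02,0.2,0,0,0.01,0.4],[0,-0.02,0.15,0,0,0.01,0.4]]]}}

```text
time: 2.65
tool_pos: [0.5475, 0.1123, 0.0923]
tcp_rot: [-2.161, -2.278, 0.003]
wrist_force: [0.3, 0.8, -0.6]
width: 0.701
grip_force: 0.0
```

{"name": "jog_arm", "arguments": {"increments": [[[0,0,0.05,0,0,0,0.4],[0,0,0.05,0,0,0,0.4],[0,0,0.04,0,0,0,0.4],[0,0,0,0,0,0,0.4],[0,0,0,0,0,0,0.4]]]}}

```text
time: 3.07
tool_pos: [0.5494, 0.1117, 0.0901]
tcp_rot: [2.164, 2.277, 0.001]
wrist_force: [0.3, -0.2, 0.1]
width: 0.693
grip_force: 0.0
```

{"name": "jog_arm", "arguments": {"increments": [[[0,0,0.05,0,0,0,0.4],[0,0,0.05,0,0,0,0.4],[0,0,0,0,0,0,0.4],[0,0,0,0,0,0,0.4],[0,0,0,0,0,0,0.4]]]}}

```text
time: 3.48
tool_pos: [0.5491, 0.1115, 0.0867]
tcp_rot: [-2.164, -2.277, 0.0]
wrist_force: [-0.9, 0.1, 1.2]
width: 0.7
grip_force: 0.0
```

{"name": "jog_arm", "arguments": {"increments": [[[0,0,0.04,0,0,0,0.4],[0,0,0.04,0,0,0,0.4],[0,0,0,0,0,0,0.4],[0,0,0,0,0,0,0.4],[0,0,0,0,0,0,0.4]]]}}

```text
time: 3.9
tool_pos: [0.549, 0.1116, 0.0842]
tcp_rot: [-2.164, -2.277, 0.0]
wrist_force: [-0.0, -0.8, 0.9]
width: 0.7
grip_force: 0.0
```

{"name": "jog_arm", "arguments": {"increments": [[[0,0,0.04,0,0,0,0.4],[0,0,0.03,0,0,0,0.4],[0,0,0,0,0,0,0.4],[0,0,0,0,0,0,0.4],[0,0,0,0,0,0,0.4]]]}}

```text
time: 4.32
tool_pos: [0.549, 0.1116, 0.0821]
tcp_rot: [-2.164, -2.277, 0.0]
wrist_force: [1.3, 0.9, 0.2]
width: 0.699
grip_force: 0.0
```

{"name": "jog_arm", "arguments": {"increments": [[[0,0,0.03,0,0,0,0.4],[0,0,0.02,0,0,0,0.4],[0,0,0,0,0,0,0.4],[0,0,0,0,0,0,0.4],[0,0,0,0,0,0,0.4]]]}}

```text
time: 4.73
tool_pos: [0.549, 0.1116, 0.0806]
tcp_rot: [-2.164, -2.277, 0.0]
wrist_force: [-0.9, -0.0, 0.5]
width: 0.698
grip_force: 0.0
```

{"name": "jog_arm", "arguments": {"increments": [[[0,0,0.04,0,0,0,0.4],[0,0,0.03,0,0,0,0.4],[0,0,0,0,0,0,0.4],[0,0,0,0,0,0,0.4],[0,0,0,0,0,0,0.4]]]}}

```text
time: 5.15
tool_pos: [0.5493, 0.1116, 0.0796]
tcp_rot: [2.164, 2.277, 0.0]
wrist_force: [-2.4, -0.7, 6.8]
width: 0.704
grip_force: 3.5
```

{"name": "jog_arm", "arguments": {"increments": [[[0,0,0.02,0,0,0,0.4],[0,0,0.02,0,0,0,0.4],[0,0,0,0,0,0,0.4],[0,0,0,0,0,0,0.4],[0,0,0,0,0,0,0.4]]]}}

```text
time: 5.57
tool_pos: [0.5494, 0.1116, 0.0795]
tcp_rot: [2.164, 2.277, 0.0]
wrist_force: [-5.3, -1.3, 14.4]
width: 0.701
grip_force: 7.5
```

```bash
python3 - <<'E'
from h import *
s=read_state();print(s["time"],s["tool_pos"],s["wrist_force"],s["width"])
p,d=viewer.read_camera("side");cv2.imwrite("pics/s2.png",cv2.resize(p[150:270,180:340],None,fx=5,fy=5,interpolation=2))
E
```

```text
5.5667 [0.54942054 0.11163042 0.07953547] [-5.29518685 -1.28569085 14.42818458] 0.700702821483745
```

View pics/s2.png

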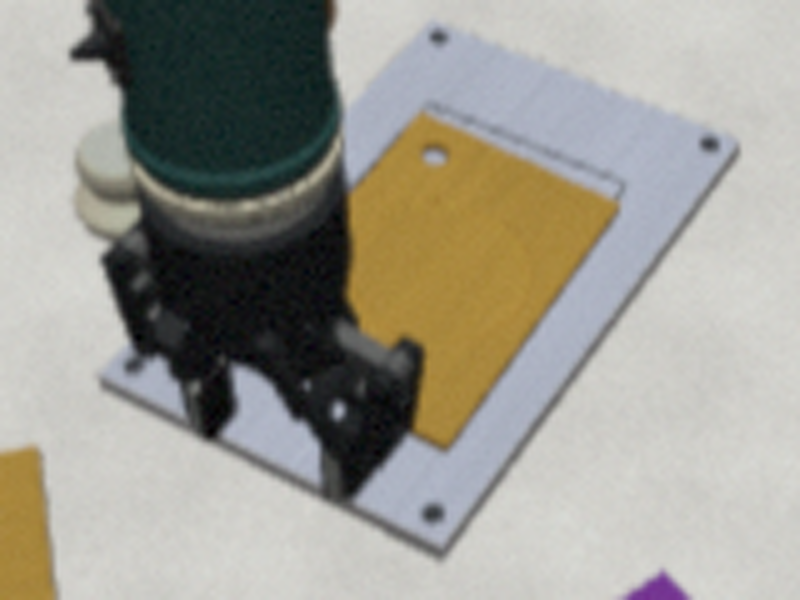

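Both fingertips stand on the bed, at crop (210,430) and (340,495), clear of the plate's end at about (440,445). The bed was felt at TCP 0.0795. I'll rise 3.5 mm, then push toward -y.

{"name": "jog_arm", "arguments": {"increments": [[[0,0,-0.06,0,0,0,0.4],[0,0,-0.06,0,0,0,0.4],[-0.2,0,0,0,0,0,0.4],[-0.2,0,0,0,0,0,0.4],[-0.2,0,0,0,0,0,0.4]]]}}

```text
time: 6.03
tool_pos: [0.5498, 0.0929, 0.0806]
tcp_rot: [-2.164, -2.277, 0.001]
wrist_force: [-1.0, -0.1, -0.1]
width: 0.702
grip_force: 0.0
```

{"name": "jog_arm", "arguments": {"increments": [[[-0.1,0,0,0,0,0,0.4],[-0.1,0,0,0,0,0,0.4],[-0.1,0,0,0,0,0,0.4],[-0.1,0,0,0,0,0,0.4],[-0.1,0,0,0,0,0,0.4]]]}}

```text
time: 6.45
tool_pos: [0.5507, 0.0788, 0.0808]
tcp_rot: [-2.164, -2.276, -0.001]
wrist_force: [-0.2, 4.6, -1.6]
width: 0.704
grip_force: 2.2
```

{"name": "jog_arm", "arguments": {"increments": [[[0,0,0,0,0,0,0.4],[0,0,0,0,0,0,0.4],[0,0,0,0,0,0,0.4],[0,0,0,0,0,0,0.4],[0,0,0,0,0,0,0.4]]]}}

```text
time: 6.87
tool_pos: [0.5507, 0.0784, 0.081]
tcp_rot: [2.164, 2.278, -0.001]
wrist_force: [0.6, -0.7, 0.5]
width: 0.698
grip_force: 0.0
```

```bash
cat >> h.py <<'E'
def look(tilt=.095):
    F=fixture()
    for (n,roi),f in zip((("top",(215,138,352,235)),("side",(195,148,335,262))),F):
        p,d=viewer.read_camera(n); r,h=plate(n,p,roi,tilt,f[:3])
        print(n,"centre mm",np.round(np.array(r[0])*1e3,1),"size",np.round(np.array(r[1])*1e3,1),"ang",round(r[2],2),"holes",(h*1e3).round(1).tolist())
    s=read_state();print(round(s["time"],2),np.round(s["tool_pos"],4),np.round(s["wrist_force"],1),s["width"])
E
python3 -c "
from h import *
look()"
```

```text
top centre mm [-11.4 -10.4] size [106.3 120.7] ang 0.19 holes [[23.3, -51.5]]
side centre mm [-11.7  10.8] size [107.7 162.8] ang 0.25 holes [[22.3, -49.0]]
6.97 [0.5508 0.0785 0.0811] [ 0.5  0.1 -0.9] 0.6986181106787986
```

{"name": "jog_arm", "arguments": {"increments": [[[-0.08,0,0,0,0,0,0.4],[-0.08,0,0,0,0,0,0.4],[-0.08,0,0,0,0,0,0.4],[-0.06,0,0,0,0,0,0.4],[0,0,0,0,0,0,0.4]]]}}

```text
time: 7.38
tool_pos: [0.5512, 0.0701, 0.0811]
tcp_rot: [-2.164, -2.276, -0.001]
wrist_force: [-0.9, 4.6, -0.0]
width: 0.7
grip_force: 2.2
```

```bash
python3 -c "
from h import *
look()"
```

```text
top centre mm [-11.6 -21. ] size [106.3 115.7] ang 0.08 holes [[23.1, -58.9]]
side centre mm [-11.2   3. ] size [108.8 162.4] ang 0.44 holes [[22.1, -57.8]]
7.48 [0.5512 0.0701 0.0811] [-0.6  4.6  0.7] 0.7019935992697246
```

{"name": "jog_arm", "arguments": {"increments": [[[-0.06,0,0,0,0,0,0.4],[-0.06,0,0,0,0,0,0.4],[0,0,0,0,0,0,0.4],[0,0,0,0,0,0,0.4],[0,0,0,0,0,0,0.4]]]}}

```text
time: 7.9
tool_pos: [0.5514, 0.0664, 0.0811]
tcp_rot: [-2.164, -2.277, -0.001]
wrist_force: [-1.4, 5.3, 1.1]
width: 0.701
grip_force: 2.5
```

```bash
python3 - <<'E'
from h import *
look()
p,_=viewer.read_camera("top");cv2.imwrite("pics/t3.png",cv2.resize(p[138:235,215:352],None,fx=5,fy=5,interpolation=2))
E
```

```text
top centre mm [-11.5 -25.5] size [106.3 114.2] ang 0.18 holes [[22.8, -63.2]]
side centre mm [-11.3  -0.5] size [108.5 162.5] ang 0.44 holes [[22.0, -61.2]]
8.0 [0.5514 0.0663 0.0811] [-1.   4.6  1.1] 0.697527398948108
```

View pics/t3.png

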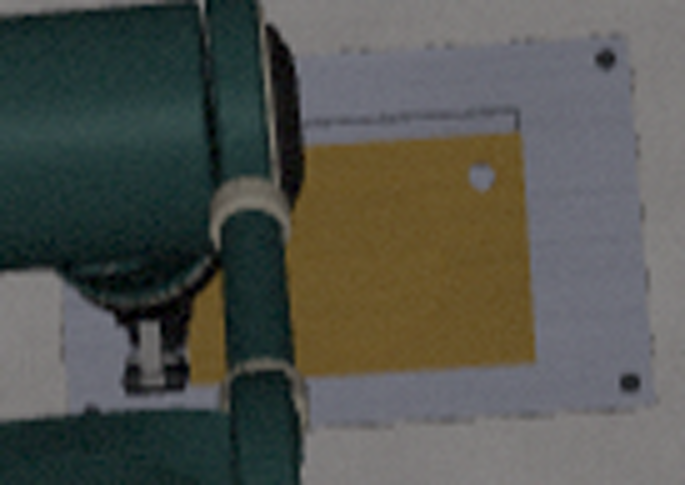

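The plate's -y edge (crop x≈525) now lines up with the scribed outline, and hole0 at (481,177) is at the right y. Next I back off and go round to the -x side with the tool turned 90°.

{"name": "jog_arm", "arguments": {"increments": [[[0.3,0,0,0,0,0,0.4],[0.3,0,-0.2,0,0,0,0.4],[0,0,-0.8,0,0,0,0.4],[0,0,-0.8,0,0,0,0.4],[0,0,0,0,0,0,0.4]]]}}

```text
time: 8.47
tool_pos: [0.5538, 0.0848, 0.1401]
tcp_rot: [2.159, 2.274, 0.009]
wrist_force: [1.5, 0.4, 1.1]
width: 0.698
grip_force: 0.0
```

```bash
python3 - <<'E'
from h import *
F=np.load("F.npy");a=np.radians(F[2]);ex=np.array([np.cos(a),np.sin(a)]);ey=np.array([-ex[1],ex[0]])
look()
t=F[:2]-.098*ex+.0*ey;print(t);plan([t[0],t[1],.115],F[2]+90,15)
E
```

```text
top centre mm [-11.6 -10.8] size [106.4 143.5] ang 0.15 holes [[23.3, -63.0]]
side centre mm [-11.9  -0.3] size [107.4 162.8] ang 0.44 holes [[22.0, -61.2]]
8.57 [0.5517 0.0844 0.1367] [ 0.7  0.2 -0.5] 0.701968158767987
[ 0.46500532 -0.02905293]
[[-0.24, -0.21, 0.05, 0.0, 0.0, -1.0], [-0.22, -0.23, 0.05, 0.0, 0.0, -1.0], [-0.19, -0.25, 0.05, 0.0, 0.0, -1.0], [-0.17, -0.27, 0.05, 0.0, 0.0, -1.0], [-0.14, -0.29, 0.05, 0.0, 0.0, -1.0], [-0.11, -0.3, 0.05, 0.0, 0.0, -1.0], [-0.08, -0.31, 0.05, 0.0, 0.0, -1.0], [-0.04, -0.31, 0.05, 0.0, 0.0, -1.0], [-0.01, -0.32, 0.05, 0.0, 0.0, -1.0], [0.02, -0.32, 0.05, 0.0, 0.0, -1.0], [0.06, -0.31, 0.05, 0.0, 0.0, -1.0], [0.09, -0.3, 0.05, 0.0, 0.0, -1.0], [0.12, -0.29, 0.05, 0.0, 0.0, -1.0], [0.15, -0.28, 0.05, 0.0, 0.0, -1.0], [0.18, -0.26, 0.05, 0.0, 0.0, -1.0]]
```

{"name": "jog_arm", "arguments": {"increments": [[[-0.24,-0.21,0.05,0,0,-1,0.4],[-0.22,-0.23,0.05,0,0,-1,0.4],[-0.19,-0.25,0.05,0,0,-1,0.4],[-0.17,-0.27,0.05,0,0,-1,0.4],[-0.14,-0.29,0.05,0,0,-1,0.4]]]}}

```text
time: 8.98
tool_pos: [0.52, 0.0458, 0.126]
tcp_rot: [-1.492, -2.762, 0.003]
wrist_force: [-1.0, 0.1, 0.3]
width: 0.695
grip_force: 0.0
```

{"name": "jog_arm", "arguments": {"increments": [[[-0.11,-0.3,0.05,0,0,-1,0.4],[-0.08,-0.31,0.05,0,0,-1,0.4],[-0.04,-0.31,0.05,0,0,-1,0.4],[-0.01,-0.32,0.05,0,0,-1,0.4],[0.02,-0.32,0.05,0,0,-1,0.4]]]}}

```text
time: 9.4
tool_pos: [0.4911, 0.0077, 0.1185]
tcp_rot: [-0.727, -3.054, 0.002]
wrist_force: [-0.1, 0.3, -0.2]
width: 0.7
grip_force: 0.0
```

{"name": "jog_arm", "arguments": {"increments": [[[0.06,-0.31,0.05,0,0,-1,0.4],[0.09,-0.3,0.05,0,0,-1,0.4],[0.12,-0.29,0.05,0,0,-1,0.4],[0.15,-0.28,0.05,0,0,-1,0.4],[0.18,-0.26,0.05,0,0,-1,0.4]]]}}

```text
time: 9.82
tool_pos: [0.4622, -0.0296, 0.1111]
tcp_rot: [0.089, -3.138, 0.0]
wrist_force: [0.5, 0.2, 0.4]
width: 0.7
grip_force: 0.0
```

{"name": "jog_arm", "arguments": {"increments": [[[0,0,0,0,0,0,0.4],[0,0,0,0,0,0,0.4],[0,0,0,0,0,0,0.4],[0,0,0,0,0,0,0.4],[0,0,0,0,0,0,0.4]]]}}

```text
time: 10.23
tool_pos: [0.464, -0.0291, 0.1125]
tcp_rot: [-0.079, 3.14, -0.0]
wrist_force: [-0.1, -0.3, -0.0]
width: 0.696
grip_force: 0.0
```

```bash
python3 - <<'E'
from h import *
F=np.load("F.npy");look()
plan([.465,-.029,.081],F[2]+90,5);print(read_state()["tcp_rot"],read_state()["q"])
E
```

```text
top centre mm [ 6.8 -1.3] size [ 70.6 162.6] ang 0.91 holes [[22.3, 60.9], [22.9, -63.3]]
side centre mm [-11.6  -0.9] size [107. 164.] ang 0.45 holes [[21.5, 61.9], [22.0, -61.2]]
10.33 [ 0.464  -0.0292  0.1126] [ 0.4 -0.5  0.2] 0.7003008414031757
[[-0.01, 0.0, 0.21, -0.0, 0.0, 0.01], [-0.01, 0.0, 0.21, -0.0, 0.0, 0.01], [-0.01, 0.0, 0.21, -0.0, 0.0, 0.01], [-0.01, 0.0, 0.21, -0.0, 0.0, 0.01], [-0.01, 0.0, 0.21, -0.0, 0.0, 0.01]]
[-7.97233947e-02  3.14035964e+00 -5.34807309e-05] [-1.16392117e-01  7.74367104e-02  2.21386193e+00 -3.26053783e-06
  8.50070202e-01 -1.73794881e+00]
```

{"name": "jog_arm", "arguments": {"increments": [[[0,0,0.3,0,0,0,0.4],[0,0,0.3,0,0,0,0.4],[0,0,0.25,0,0,0.04,0.4],[0,0,0.2,0,0,0,0.4],[0,0,0,0,0,0,0.4]]]}}

```text
time: 10.75
tool_pos: [0.4621, -0.0293, 0.0789]
tcp_rot: [0.073, -3.137, -0.001]
wrist_force: [-0.3, -0.5, -0.6]
width: 0.7
grip_force: 0.0
```

{"name": "jog_arm", "arguments": {"increments": [[[-0.2,0,0,0,0,0,0.4],[-0.2,0,0,0,0,0,0.4],[-0.2,0,0,0,0,0,0.4],[-0.1,0,0,0,0,0,0.4],[0,0,0,0,0,0,0.4]]]}}

```text
time: 11.17
tool_pos: [0.4855, -0.0285, 0.0813]
tcp_rot: [-0.074, 3.141, -0.0]
wrist_force: [-0.4, 0.2, 0.5]
width: 0.702
grip_force: 0.2
```

{"name": "jog_arm", "arguments": {"increments": [[[-0.06,0,0,0,0,0,0.4],[-0.06,0,0,0,0,0,0.4],[-0.06,0,0,0,0,0,0.4],[-0.06,0,0,0,0,0,0.4],[0,0,0,0,0,0,0.4]]]}}

```text
time: 11.58
tool_pos: [0.4871, -0.0281, 0.0801]
tcp_rot: [0.074, -3.129, -0.001]
wrist_force: [-14.5, -1.7, 12.4]
width: 0.702
grip_force: 7.3
```

```bash
python3 -c "
from h import *
look()"
```

```text
top centre mm [24.3 -0.8] size [ 40.3 163. ] ang 2.33 holes [[23.5, -63.0]]
side centre mm [-11.7   0.2] size [108.1 162.2] ang 0.14 holes [[23.0, 62.0], [23.3, -61.6]]
11.68 [ 0.4871 -0.0281  0.0801] [-14.   -1.5  11.4] 0.7036899360006034
```

The fingers dragged on the bed (z dropped to 0.0801 with 12 N up). I'll raise them a little and push again.

{"name": "jog_arm", "arguments": {"increments": [[[0.05,0,-0.06,0,0,0,0.4],[0,0,-0.03,0,0,0,0.4],[0,0,0,0,0,0,0.4],[0,0,0,0,0,0,0.4],[0,0,0,0,0,0,0.4]]]}}

```text
time: 12.1
tool_pos: [0.4883, -0.028, 0.0829]
tcp_rot: [0.073, -3.136, -0.001]
wrist_force: [-5.6, -1.0, 0.2]
width: 0.7
grip_force: 2.7
```

```bash
python3 - <<'E'
from h import *
look()
F=np.load("F.npy");plan([.4871,-.0281,.082],F[2]+90,1)
p,d=viewer.read_camera("side");cv2.imwrite("pics/s4.png",cv2.resize(p[150:270,180:340],None,fx=5,fy=5,interpolation=2))
E
```

```text
top centre mm [22.5 -1.2] size [ 42.3 162.2] ang 0.33 holes [[24.7, -63.3]]
side centre mm [-9.2 -1.2] size [108.1 165. ] ang 0.52 holes [[24.0, 61.8], [23.6, -61.1]]
12.2 [ 0.4883 -0.028   0.0829] [-6.2 -0.1  0.8] 0.6950874130067429
[[0.04, -0.0, 0.03, 0.01, -0.04, 0.01]]
```

View pics/s4.png

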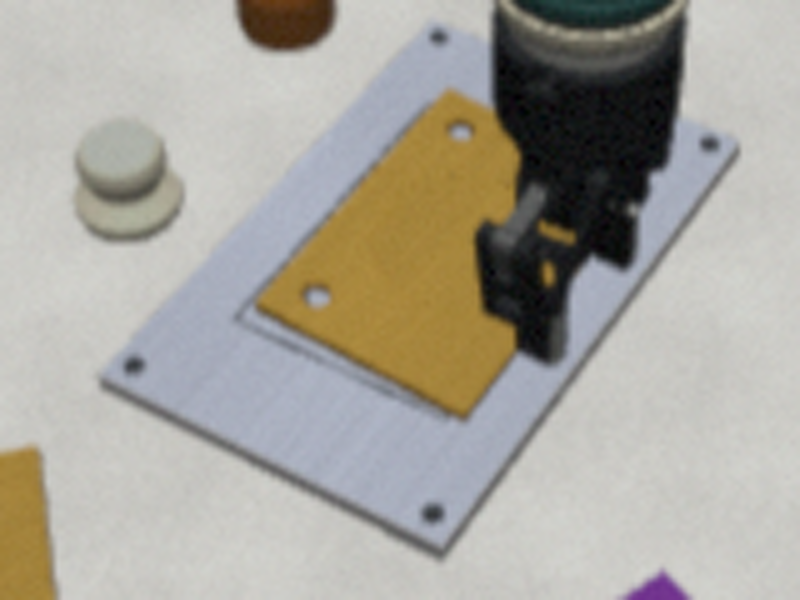

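The view shows the finger against the plate's -x edge at crop (540,350), and the plate slides now that the fingers are off the bed. The holes at (317,295) and (460,130) need about 11 mm more in +x.

{"name": "jog_arm", "arguments": {"increments": [[[-0.06,0,0,0,0,0,0.4],[-0.06,0,0,0,0,0,0.4],[-0.06,0,0,0,0,0,0.4],[-0.06,0,0,0,0,0,0.4],[0,0,0,0,0,0,0.4]]]}}

```text
time: 12.67
tool_pos: [0.4977, -0.0278, 0.0837]
tcp_rot: [0.073, -3.141, -0.0]
wrist_force: [-3.0, 0.1, 0.4]
width: 0.699
grip_force: 1.2
```

```bash
python3 -c "
from h import *
look()"
```

```text
top centre mm [35.4 -0.6] size [ 38.9 161.1] ang 2.43 holes [[32.2, -61.7]]
side centre mm [-4.4  6. ] size [102.8 164.8] ang 0.08 holes [[28.8, 67.7], [29.8, -55.0]]
12.77 [ 0.4977 -0.0278  0.0837] [-2.6 -0.4 -0.7] 0.6988238327457027
```

```bash
python3 - <<'E'
from h import *
look(0)
E
```

```text
top centre mm [37.  -0.9] size [ 39.9 162.5] ang 2.46 holes [[33.7, -62.6]]
side centre mm [-1.2 -1.1] size [108.8 167.5] ang 0.09 holes [[33.7, 61.7], [34.9, -62.6]]
12.87 [ 0.4978 -0.0278  0.0838] [-2.7  1.   0. ] 0.6976343463577941
```

The readings now fit a flat plate with its holes over the pins. I'll back off and rise, then verify.

{"name": "jog_arm", "arguments": {"increments": [[[0.2,0,0,0,0,0,0.4],[0.3,0,0,0,0,0,0.4],[0.3,0,-0.5,0,0,0,0.4],[0.5,0,-0.9,0,0,0,0.4],[0.6,0,-0.9,0,0,0,0.4]]]}}

```text
time: 13.28
tool_pos: [0.4397, -0.0306, 0.1528]
tcp_rot: [0.073, -3.14, -0.0]
wrist_force: [0.0, -0.5, -0.2]
width: 0.699
grip_force: 0.0
```

{"name": "jog_arm", "arguments": {"increments": [[[0,0.9,-0.5,0,0,0,0.4],[0,0.9,-0.5,0,0,0,0.4],[0,0.9,0,0,0,0,0.4],[0,0.9,0,0,0,0,0.4],[0,0.9,0,0,0,0,0.4]]]}}

```text
time: 13.7
tool_pos: [0.4344, 0.1054, 0.1838]
tcp_rot: [-0.072, 3.137, 0.001]
wrist_force: [0.6, -0.4, 0.0]
width: 0.702
grip_force: 0.0
```

{"name": "jog_arm", "arguments": {"increments": [[[0,0.9,0,0,0,0,0.4],[0,0.9,0,0,0,0,0.4],[0,0.5,0,0,0,0,0.4],[0,0,0,0,0,0,0.4],[0,0,0,0,0,0,0.4]]]}}

```text
time: 14.12
tool_pos: [0.4309, 0.1737, 0.1829]
tcp_rot: [-0.077, 3.14, 0.0]
wrist_force: [-0.7, -0.8, 0.4]
width: 0.701
grip_force: 0.0
```

```bash
python3 - <<'E'
from h import *
look(0)
p,_=viewer.read_camera("top");q,_=viewer.read_camera("side")
A=cv2.resize(p[138:235,215:352],(550,390),interpolation=2);B=cv2.resize(q[150:270,180:340],(480,360),interpolation=2)
cv2.imwrite("pics/t5.png",A);cv2.imwrite("pics/s5.png",B)
E
```

```text
top centre mm [-0.6 -0.9] size [162.6 109.2] ang 89.97 holes [[33.5, 61.1], [33.7, -62.6]]
side centre mm [-45.1 -51.5] size [37.6 81.4] ang 25.38 holes []
14.22 [0.4309 0.1726 0.1827] [ 0.3 -0.6 -0. ] 0.6990772007109143
```

View pics/t5.png

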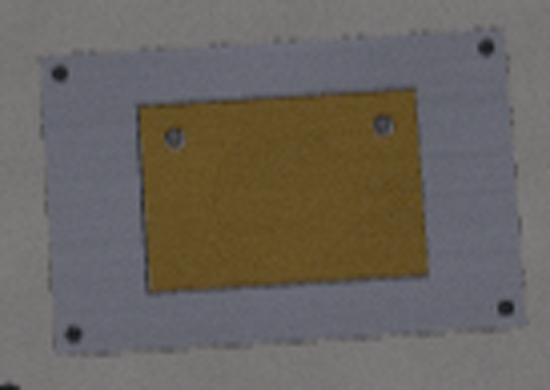

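View pics/s5.png

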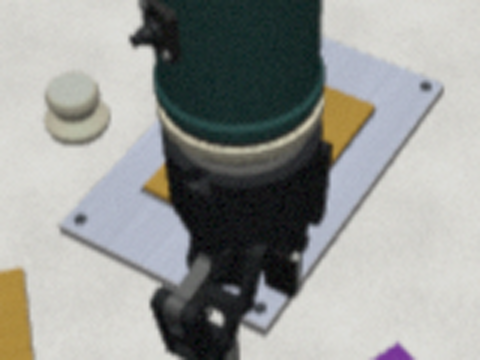

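The top crop shows the plate filling the outline, with a pin visible in each hole at (174,138) and (383,125). The arm blocks the side view, so I'll check flatness from depth.

```bash
python3 - <<'E'
from h import *
c=viewer.camera_params("top");R=np.array(c["R"]);t=np.array(c["t"])
D=np.mean([viewer.read_camera("top")[1] for _ in range(6)],0)
p,_=viewer.read_camera("top");b,f=masks(p,(215,138,352,235))
def fit(m,D):
    v,u=np.nonzero(m&(D>0)); _,d=ray("top",np.c_[u,v]); X=-R.T@t+d*D[v,u][:,None]   # d has unit camera z
    q=np.c_[X[:,:2]-[.563,-.025],np.ones(len(X))]; k=np.linalg.lstsq(q,X[:,2],rcond=None)[0]
    for _ in range(3):
        g=abs(q@k-X[:,2])<.004; k=np.linalg.lstsq(q[g],X[g,2],rcond=None)[0]
    return k.round(4),g.sum()
e=np.ones((3,3)); B=cv2.morphologyEx(b,cv2.MORPH_CLOSE,np.ones((9,9)))
dome=np.zeros_like(b);cv2.circle(dome,tuple(int(x) for x in np.mean(big(b)[:,0],0)),36//1,255,-1)
cv2.circle(dome,(0,0),1,0,-1)
print("plate rim",fit((cv2.erode(b,np.ones((5,5)))&~cv2.erode(dome,np.ones((13,13))))>0,D))
print("bed",fit((cv2.erode(f,e)&~cv2.dilate(B,np.ones((9,9))))>0,D))
z=np.load("pics/top0.npz");b0,_=masks(z["p"],(215,138,352,235)); print("at start",fit(cv2.erode(b0,e)>0,z["d"]))
E
```

```text
plate rim (array([ 0.0006, -0.0008,  0.018 ]), np.int64(436))
bed (array([ 0.0006, -0.0016,  0.0121]), np.int64(3664))
at start (array([0.0848, 0.0046, 0.0246]), np.int64(2226))
```

The plate lies flat: its top is at z = 18.0 mm, 5.9 mm above the bed, with a tilt below 0.001 rad. I'm handing it in.

```bash
python3 -c "
from workcell import bot
print(bot.finish_job())"
```

```text
the job is handed in; nothing more can be done
None
```

The brass plate lies flat on the fixture with both holes over their pins (measured about 1 to 2 mm off, tilt under 0.001 rad), and the job was handed in at about 15 s with the arm clear of everything; the hand-in reported no verdict.

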